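# Tap home the open rack wedge

## Robot

A 7-joint arm with a two-finger parallel gripper is mounted at the origin on the work surface. World frame = base frame: x ahead of the robot, y to its left, z up, the work surface at z = 0. Lengths are in mm, angles in rad, forces in N, time in s.
With the tool pointing down it reaches from about 400 to 850 mm from the base axis. Payload 6.9 kg.
Tool frame: the origin (TCP) lies on the centre line of the jaws, within the pads' length; the fingertips stand 22 mm ahead of it and the grasp point (between the pads) lies 3 mm ahead of it; z points along the fingers, y is the direction in which the jaws open and shut (so a half turn about z gives the same grasp; the last joint's range is limited). The gripper opens to 85 mm and grips with 20 to 120 N. Pads are 22 mm wide; open, the fingers measure 114 mm over their backs; the gripper's body (76 mm by 85 mm) begins 54 mm behind the grasp point. The pads swing forward as they close: fully open they stand 13 mm farther back than shut.
Start: joints at [-1.077, 0.507, -0.238, 1.5, 0.126, 1.149, -0.155], TCP at [236.942, 578.335, 253.275] pointing down, gripper open.
Joint ranges: [-3.08, 3.08], [-0.24, 2.05], [-1.43, 1.35], [0, 2.5], [-1.52, 4.66], [0.17, 1.96], [-2.89, 2.89]. Speed limits (rad/s): [2.39, 2.39, 3.14, 3.14, 3.14, 3.14, 3.14].

## Interface

Orientations are given as a unit quaternion [x, y, z, w].
In Python, from workcell import bot gives the robot as it stands. The module is installed in compiled form; this text tells all that it offers.
- The arm moves only by the tool arm_command, never from a script. Its argument "moves" is a list that holds one entry, the list of rows, each a list of 5 numbers: the shift along the world's x, y, z in m, then the turn about the world's z in rad, then the opening, from 0 (shut) to 1 (fully open). A call has 1 to 12 rows; each row is the pose to reach, as a shift and turn from the pose commanded when the call began; what a row does not reach only later rows make up. A row lasts 1/10 s, in which the tool goes at most 50 mm and 8.59 degrees, less where a joint would pass 70% of its speed; a pose out of reach is approached as far as the arm can. A call with a gripper value outside its range is refused whole. The fingers move at their own pace and stop on an object; "force" is the grip in N (left out, the last holds). Time passes only in rows, so rows that repeat a pose let the fingers close. It gives the time, the measured TCP pose, the force and the opening at its end, in the units of the state.
- bot.state(): the state, without advancing time (a new reading comes with each control period).
- bot.read_camera(name): name is "side" or "top" or "wrist"; returns the picture (480x640x3 uint8, red, green, blue); there is no depth.
- bot.get_calibration(name): a dict with "fovy" (degrees; the focal length in pixels is half the picture's height over the tangent of half this angle, whatever the lens; pixels are square), "cx", "cy" (the principal point, pixels), "position" and "rotation" of the camera in the world; the wrist camera has in their place "T_tool_cam" (4x4, takes a point from camera to tool coordinates, whose origin is the TCP and whose axes are the flange's). Camera axes: x right, y down, z forward; pixel columns grow to the right and rows downward; lengths in mm; the calibration is good to about 2 mm. A picture is of the moment at which its call begins: read the wrist's pose just before it. get_calibration takes no time and is no camera call.
- bot.finish_job(): hands the job in, once; it reports no verdict.
The state is a dict: "time": time; "joints": joint angles; "dq": joint speeds; "joint_efforts": joint torques, N m; "tool_pos": TCP position; "ee_rot": TCP orientation; "wrist_force": force on the tool from outside, world axes, zero at the start; "torque": the same for the moment, N m; "opening": opening from 0.0 (shut) to 1.0 (fully open).
Only numpy, scipy, OpenCV 4.12 (cv2) and the standard library are available. Lean on these libraries where they do the work, as an engineer would, in place of code of your own. Each camera call takes 0.05 s, during which the arm holds its last target.

## Task

On the bench a yellow rack beam sits between two black post feet, each locked by a steel wedge in its top: one wedge is already home, the other still stands well proud. Pick up the rubber-headed hand rammer and, with its rubber face, tap the proud wedge straight down into its slot until it goes no further. Then stand the rammer upright on the bench again and let go of it.

Things in the scene. Friction and masses are not known exactly. Their poses are not given: they have to be found in the camera images.
- rammer_grip (a point): Middle of the rammer's upright wooden handle (round, 30 mm across, 66 mm long), 82 mm above its underside; grip here from above. Below are a steel collar (40 mm across, 10 high) and a black round rubber head (56 across, 42 high); 118 mm tall, 0.25 to 0.5 kg, standing on the bench. z points up the handle. Not the smaller wooden desk stamp with an oblong base that stands in the same row.
- rammer_face (a point): Centre of the flat underside of the rammer's rubber head (the striking face), 82 mm below rammer_grip; at height 0 when the rammer stands on the bench.
- wedge_top (a point): Centre of the flat top (40 x 17 mm) of the proud steel wedge, which goes straight down into a black post foot 60 x 72 mm and 64 mm high on a 110 x 100 mm base plate. The top is 36 to 50 mm above the foot now, 12 mm above it (76 mm above the bench) when home. y runs along the top's long side and the beam. The like wedge at the beam's other end, 330 mm away, is home already.
- wedge (a joint): How far the proud wedge has gone in, in m: it starts between 0.002 and 0.016 and is home against its stop at 0.040. It is a tight fit: about 7 N is needed to move it, it stays where it is left, and at 0.040 it stops dead.
Things that resemble listed ones, but are neither listed nor needed, are in the scene too. What is shaped like the part that bears wedge_top but orange or red is not meant.

How it is judged:
By the outcome, as a careful person would: the job done as asked, in the order asked, and still so for the second after the job is handed in, with the robot touching nothing.
It also fails if it takes over 51 s, if anything falls off the work surface, if the arm or the gripper's body presses on something with over 40 N, if the wrist force passes 120 N, or if a joint passes its speed limit or range.

## Working session

There is one attempt and no reset: what is moved stays moved. The work goes in short steps, Python scripts to look and compute and a tool call to move; the robot and the scene stay as the last step left them, time stands still between calls to the robot, and variables do not carry over. Pictures are saved under pics/ and viewed, and the job is handed in when it is done.

Besides the shell and the picture viewer there is one more tool, called after ">>>" as name(argument=value, ...), one argument or row to a line, values as JSON. arm_command: Moves the arm, as the interface text tells. Its arguments: {"type":"object","properties":{"moves":{"type":"array","items":{"type":"array","items":{"type":"array","items":{"type":"number"}}}},"force":{"type":"number"}},"required":["moves"]}

```bash
mkdir -p pics; cat > h.py <<'E'
import numpy as np, cv2
from workcell import bot
def snap(n,f):
    im=bot.read_camera(n); cv2.imwrite('pics/'+f+'.png',im[:,:,::-1]); return im
def cal(n):
    c=bot.get_calibration(n); f=240/np.tan(np.radians(c['fovy'])/2); return c,f
def ray(n,u,v,c=None):
    c,f=cal(n); d=np.array([(u-c['cx'])/f,(v-c['cy'])/f,1.]); R=np.array(c['rotation']).reshape(3,3); return np.array(c['position']),R@d
def atz(n,u,v,z):
    p,d=ray(n,u,v); return p+d*(z-p[2])/d[2]
def proj(n,P):
    c,f=cal(n); R=np.array(c['rotation']).reshape(3,3); q=R.T@(np.array(P)-np.array(c['position'])); return q[:2]/q[2]*f+[c['cx'],c['cy']]
E
python3 - <<'E'
from h import *
for n in('top','side'): snap(n,n+'0'); print(bot.get_calibration(n))
print(bot.get_calibration('wrist')); print(bot.state())
E
```

```text
{'fovy': 57.66948788049586, 'cx': 315.89727129254334, 'cy': 234.51061164292065, 'position': array([310.12082755, -73.46124906, 936.64214173]), 'rotation': array([-0.6953337 ,  0.71373662, -0.06603736,  0.05225084])}
{'fovy': 46.944675944458744, 'cx': 315.370357174041, 'cy': 243.600584463544, 'position': array([ 206.58160134, -767.31946045,  996.82890462]), 'rotation': array([ 0.92629294, -0.1830087 ,  0.05694508, -0.32441712])}
{'fovy': 67.32510646960571, 'cx': 315.103615227705, 'cy': 242.64980370976025, 'T_tool_cam': array([[ 1.14734179e-03, -9.58063876e-01, -2.86552427e-01,
         7.28334300e+01],
       [ 9.99998914e-01,  8.34172020e-04,  1.21496256e-03,
         7.41140412e-01],
       [-9.24977718e-04, -2.86553510e-01,  9.58063792e-01,
        -1.19931005e+02],
       [ 0.00000000e+00,  0.00000000e+00,  0.00000000e+00,
         1.00000000e+00]])}
{'time': 0.1, 'joints': array([-1.07651574,  0.50827021, -0.23753961,  1.50104308,  0.12569395,
        1.14889885, -0.15478912]), 'dq': array([ 0.00071657,  0.00024727, -0.00121521, -0.00134043,  0.00104183,
       -0.00078239,  0.00107775]), 'joint_efforts': array([-5.52280326e-03, -6.21830177e+01, -2.19523452e+00, -2.50203198e+01,
        1.24308496e-02,  7.71317747e-03, -1.33520544e-05]), 'tool_pos': array([236.81493089, 577.94359266, 252.50311875]), 'ee_rot': array([ 1.93154362e-01,  9.81168042e-01, -8.02067941e-04, -1.48290706e-04]), 'wrist_force': array([ 0.04165418, -0.73877251, -0.72602486]), 'torque': array([0.05849998, 0.02550692, 0.04460702]), 'opening': 1.001807551888785}
```

Rotations are quaternions.

```bash
sed -i "s/np.array(c\['rotation'\]).reshape(3,3)/Rot.from_quat(c['rotation']).as_matrix()/; 1a from scipy.spatial.transform import Rotation as Rot" h.py; cat h.py | head -5
```

```text
import numpy as np, cv2
from scipy.spatial.transform import Rotation as Rot
from workcell import bot
def snap(n,f):
    im=bot.read_camera(n); cv2.imwrite('pics/'+f+'.png',im[:,:,::-1]); return im
```

View pics/top0.png

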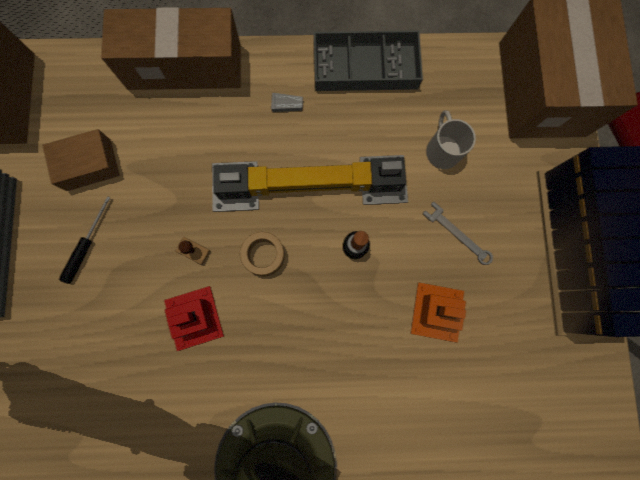

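View pics/side0.png

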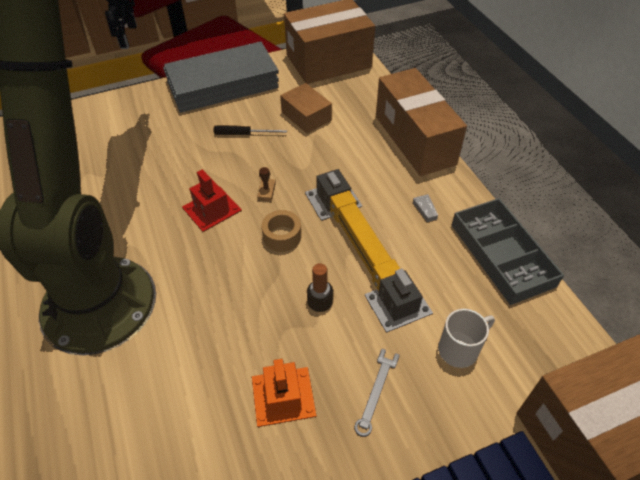

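Top view: the rammer is at (356,244), and the stamp at (190,248) is a lookalike. Black feet are at (231,180) and (388,174). The red (193,318) and orange (440,312) feet are decoys. Next I'll crop in close.

```bash
python3 - <<'E'
import cv2,numpy as np
t=cv2.imread('pics/top0.png');s=cv2.imread('pics/side0.png')
a=cv2.resize(t[140:220,340:440],(400,320),interpolation=3);b=cv2.resize(t[140:220,190:290],(400,320),interpolation=3)
c=cv2.resize(t[215:275,320:395],(400,320),interpolation=3)
d=cv2.resize(s[255:335,360:440],(400,280)) ; d=cv2.resize(s[250:330,340:440],(400,320),interpolation=3)
cv2.imwrite('pics/c1.png',cv2.resize(np.vstack([np.hstack([a,b]),np.hstack([c,d])]),(750,600)))
e=cv2.resize(s[255:320,290:350],None,fx=8,fy=8,interpolation=3);cv2.imwrite('pics/c2.png',e)
E
```

```text
(no output)
```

View pics/c1.png

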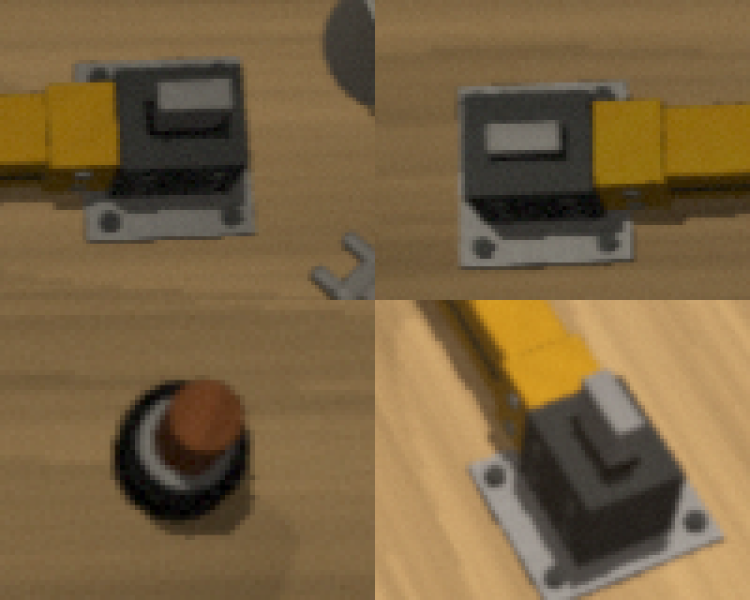

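View pics/c2.png

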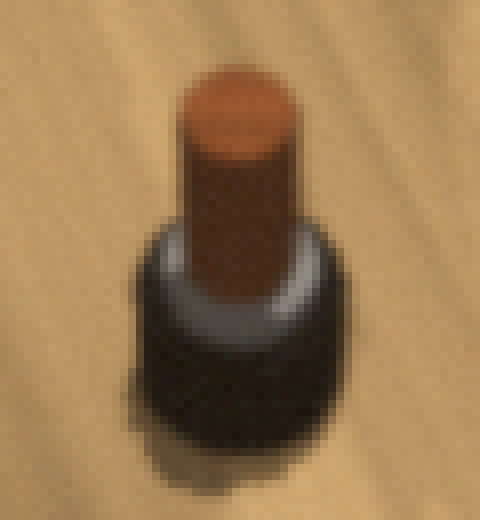

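```bash
cat >> h.py <<'E'
def tri(a,b):
    A=[];B=[]
    p1,d1=ray('top',*a);p2,d2=ray('side',*b);d1/=np.linalg.norm(d1);d2/=np.linalg.norm(d2)
    M1=np.eye(3)-np.outer(d1,d1);M2=np.eye(3)-np.outer(d2,d2)
    X=np.linalg.solve(M1+M2,M1@p1+M2@p2); return X,np.linalg.norm(M1@(X-p1))
E
python3 - <<'E'
from h import *
print('rammer',tri((360.5,237.5),(319.6,269)),atz('top',360.5,237.5,118))
print('wedge',tri((391.8,164.8),(403.3,277)))
for z in(100,107,114):print(atz('top',391.8,164.8,z),atz('side',403.3,277,z))
print('home wedge',atz('top',229.3,176.2,76))
s=bot.state()
print(s['time'],Rot.from_quat(s['ee_rot']).as_matrix().round(2))
E
```

```text
rammer (array([ 441.71345355, -176.67529085,  115.69404172]), np.float64(0.8946224226141075)) [ 440.44866486 -176.24718289  118.        ]
wedge (array([ 590.39534063, -248.11549421,  100.59368373]), np.float64(1.0716080674436965))
[ 589.47138925 -248.04266092  100.        ] [ 591.80695877 -247.68456157  100.        ]
[ 587.1341248  -246.58197681  107.        ] [ 588.8001673  -251.74045704  107.        ]
[ 584.79686035 -245.1212927   114.        ] [ 585.79337582 -255.79635251  114.        ]
home wedge [580.47831952  81.13860454  76.        ]
0.1 [[-0.93  0.38 -0.  ]
 [ 0.38  0.93 -0.  ]
 [-0.   -0.   -1.  ]]
```

>>> arm_command(
  moves=[
    [[0.025, -0.035, 0, 0, 1], [0.05, -0.07, 0, 0, 1], [0.075, -0.105, 0, 0, 1], [0.1, -0.14, 0, 0, 1], [0.125, -0.175, 0, 0, 1], [0.15, -0.21, 0, 0, 1], [0.175, -0.245, 0, 0, 1], [0.2, -0.28, 0, 0, 1], [0.22, -0.32, 0, 0, 1], [0.24, -0.36, 0, 0, 1], [0.25, -0.4, 0, 0, 1], [0.25, -0.44, 0, 0, 1]],
  ],
)

```text
time: 1.3
tool_pos: [487.9, 136.2, 252.8]
ee_rot: [0.194, 0.981, -0.0, -0.0]
wrist_force: [0.9, 0.1, -0.1]
opening: 0.998
```

>>> arm_command(
  moves=[
    [[0, -0.04, 0, 0, 1], [0, -0.08, 0, 0, 1], [0, -0.12, 0, 0, 1], [-0.01, -0.16, 0, 0, 1], [-0.02, -0.2, 0, 0, 1], [-0.03, -0.24, 0, 0, 1], [-0.04, -0.28, 0, 0, 1], [-0.046, -0.314, 0, 0, 1], [-0.046, -0.314, 0, 0, 1], [-0.046, -0.314, 0, 0, 1]],
  ],
)

```text
time: 2.3
tool_pos: [440.6, -176.0, 253.0]
ee_rot: [0.194, 0.981, 0.0, -0.0]
wrist_force: [0.7, 0.7, 0.6]
opening: 0.999
```

```bash
cat >> h.py <<'E'
def wcam(s=None):
    s=s or bot.state(); c,f=cal('wrist'); T=np.eye(4);T[:3,:3]=Rot.from_quat(s['ee_rot']).as_matrix();T[:3,3]=s['tool_pos']
    return T@np.array(c['T_tool_cam']),c,f
def watz(T,c,f,u,v,z):
    d=T[:3,:3]@np.array([(u-c['cx'])/f,(v-c['cy'])/f,1.]);p=T[:3,3];return p+d*(z-p[2])/d[2]
def wproj(T,c,f,P):
    q=T[:3,:3].T@(np.array(P)-T[:3,3]);return q[:2]/q[2]*f+[c['cx'],c['cy']]
E
python3 - <<'E'
from h import *
s=bot.state();print(s['tool_pos'],s['joints'].round(2));W=wcam(s);snap('wrist','w1');print(wproj(*W,[441,-176.5,118]))
E
```

```text
[ 440.61240552 -176.00147457  253.01391507] [ 0.33  0.27 -0.01  1.88  0.    0.99  1.51]
[313.20054311 239.03288781]
```

View pics/w1.png

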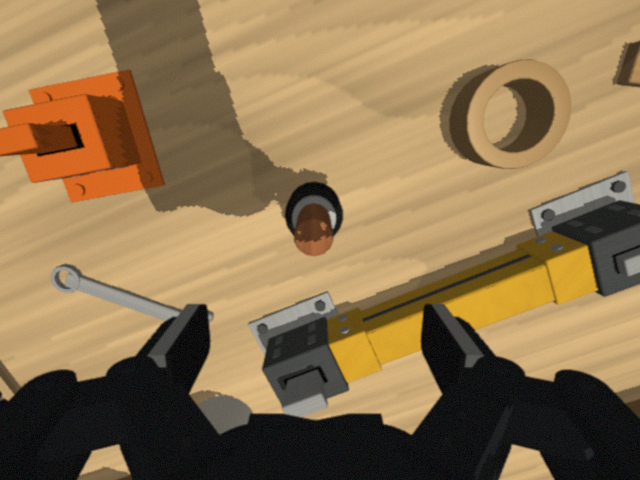

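```bash
python3 - <<'E'
from h import *
t=cv2.imread('pics/w1.png')
cv2.imwrite('pics/c3.png',np.hstack([cv2.resize(t[175:265,275:355],(400,450),interpolation=3),cv2.resize(t[360:430,250:330],(400,350),interpolation=3)[:450] if 0 else cv2.resize(t[345:435,250:330],(400,450),interpolation=3)]))
E
```

```text
(no output)
```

View pics/c3.png

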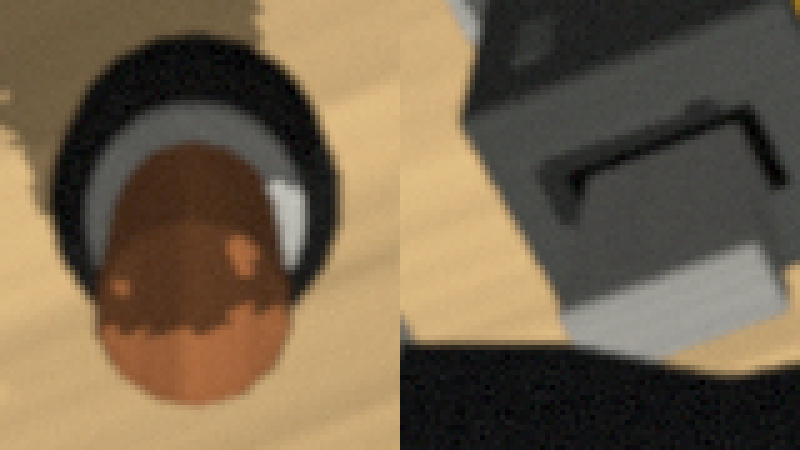

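>>> arm_command(
  moves=[
    [[0, 0, -0.04, 0, 1], [0, 0, -0.08, 0, 1], [0, 0, -0.12, 0, 1], [0, 0, -0.145, 0, 1], [0, 0, -0.168, 0, 1], [0, 0, -0.168, 0, 1], [0, 0, -0.168, 0, 0], [0, 0, -0.168, 0, 0], [0, 0, -0.168, 0, 0], [0, 0, -0.168, 0, 0], [0, 0, -0.168, 0, 0], [0, 0, -0.168, 0, 0]],
  ],
  force=70,
)

```text
time: 3.55
tool_pos: [441.5, -176.0, 86.3]
ee_rot: [0.193, 0.981, -0.0, 0.001]
wrist_force: [-0.5, -0.5, 7.3]
opening: 0.334
```

```bash
python3 - <<'E'
from h import *
s=bot.state();print(s['tool_pos'],s['opening'],s['wrist_force']);snap('wrist','w2');snap('side','s2')
a=cv2.imread('pics/w2.png');b=cv2.imread('pics/s2.png')
cv2.imwrite('pics/c4.png',np.hstack([cv2.resize(a,(400,300)),cv2.resize(b[200:350,220:420],(400,300))]))
E
```

```text
[ 441.50237519 -176.03399816   86.28546168] 0.33384347146883825 [-0.47446643 -0.52617599  7.25446572]
```

View pics/c4.png

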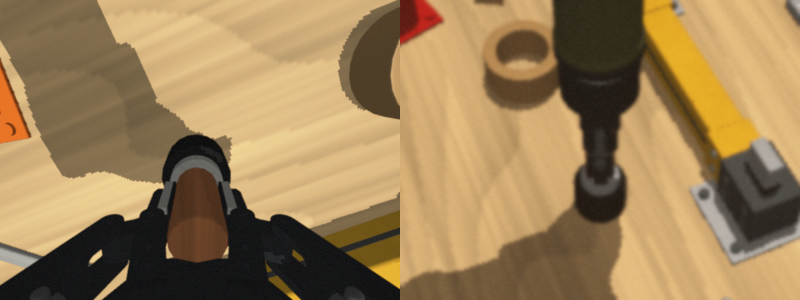

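>>> arm_command(
  moves=[
    [[0, 0, 0.03, 0, 0], [0, 0, 0.06, 0, 0], [0, 0, 0.1, 0, 0], [0, 0, 0.14, 0, 0], [0.01, -0.01, 0.16, 0, 0], [0.05, -0.02, 0.16, 0, 0], [0.09, -0.04, 0.16, 0, 0], [0.13, -0.055, 0.16, 0, 0], [0.17, -0.072, 0.16, 0, 0], [0.21, -0.09, 0.16, 0, 0], [0.21, -0.09, 0.16, 0, 0], [0.21, -0.09, 0.16, 0, 0]],
  ],
)

```text
time: 4.85
tool_pos: [650.6, -265.6, 243.1]
ee_rot: [0.193, 0.981, 0.0, -0.002]
wrist_force: [-1.3, -0.3, -3.4]
opening: 0.336
```

```bash
python3 - <<'E'
from h import *
s=bot.state();print(s['tool_pos'],s['opening'],s['wrist_force'],Rot.from_quat(s['ee_rot']).as_matrix().round(3));W=wcam(s);snap('wrist','w3');print(wproj(*W,[589,-248,102]));snap('side','s3')
E
```

```text
[ 650.56791957 -265.56466722  243.07137774] 0.33636742244428863 [-1.31641518 -0.27019187 -3.37677756] [[-0.925  0.379 -0.003]
 [ 0.379  0.925  0.001]
 [ 0.004 -0.    -1.   ]]
[303.59348651 149.30180408]
```

View pics/w3.png

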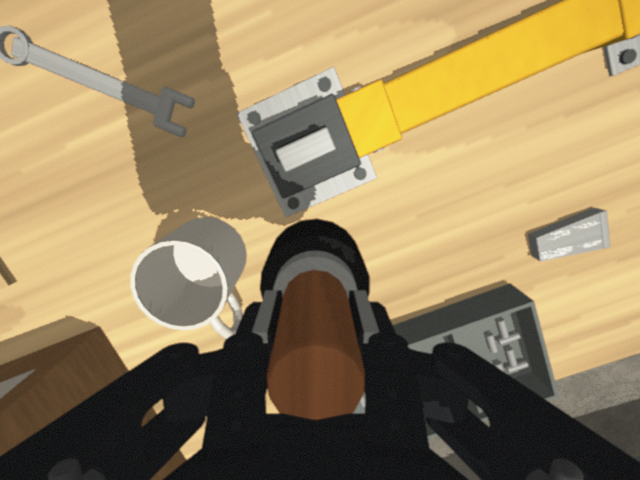

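View pics/s3.png

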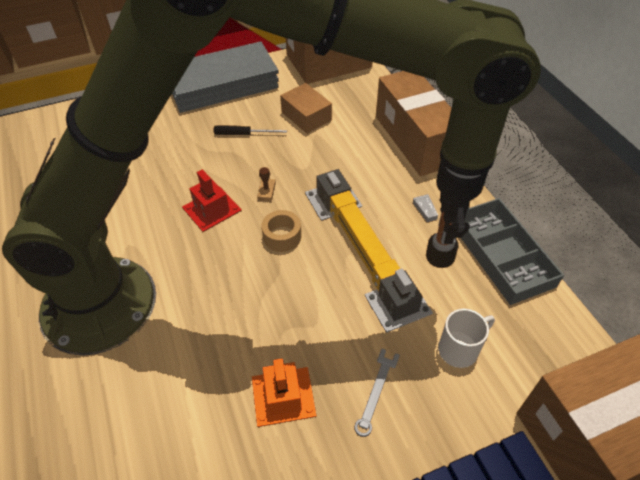

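>>> arm_command(
  moves=[
    [[-0.03, 0.009, 0, 0, 0], [-0.062, 0.019, 0, 0, 0], [-0.062, 0.019, -0.015, 0, 0], [-0.062, 0.019, -0.03, 0, 0], [-0.062, 0.019, -0.038, 0, 0], [-0.062, 0.019, -0.038, 0, 0]],
  ],
)

```text
time: 5.55
tool_pos: [587.8, -246.1, 206.8]
ee_rot: [0.193, 0.981, 0.0, -0.001]
wrist_force: [-0.1, 0.2, -4.7]
opening: 0.334
```

```bash
python3 - <<'E'
from h import *
s=bot.state();print(s['tool_pos'],s['opening'],s['wrist_force'],s['torque']);snap('wrist','w4');b=snap('side','s4')
a=cv2.imread('pics/w4.png');b=cv2.imread('pics/s4.png')
cv2.imwrite('pics/c5.png',np.hstack([cv2.resize(a,(400,300)),cv2.resize(b[200:350,320:520],(400,300))]))
E
```

```text
[ 587.75845742 -246.14760579  206.80518181] 0.33418289740626284 [-0.14326848  0.16243609 -4.74951112] [ 0.04347734 -0.00023175 -0.00017264]
```

View pics/c5.png

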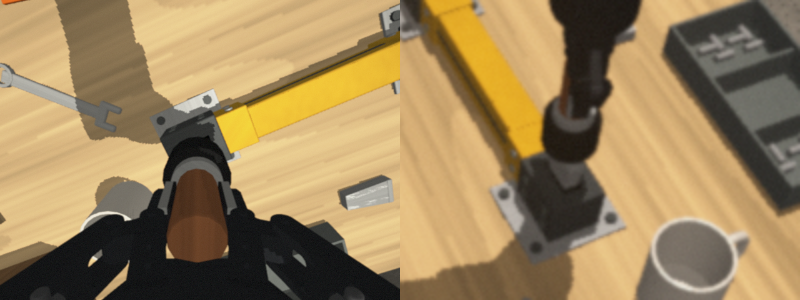

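>>> arm_command(
  moves=[
    [[0, 0, -0.004, 0, 0], [0, 0, -0.008, 0, 0], [0, 0, -0.012, 0, 0], [0, 0, -0.016, 0, 0], [0, 0, -0.02, 0, 0], [0, 0, -0.024, 0, 0], [0, 0, -0.028, 0, 0], [0, 0, -0.032, 0, 0], [0, 0, -0.036, 0, 0]],
  ],
)

```text
time: 6.55
tool_pos: [589.1, -246.7, 171.3]
ee_rot: [0.193, 0.981, -0.0, 0.0]
wrist_force: [-1.4, 0.1, 2.1]
opening: 0.331
```

>>> arm_command(
  moves=[
    [[0, 0, -0.002, 0, 0], [0, 0, -0.004, 0, 0], [0, 0, -0.006, 0, 0], [0, 0, -0.008, 0, 0], [0, 0, -0.008, 0, 0]],
  ],
)

```text
time: 7.05
tool_pos: [588.9, -246.7, 162.9]
ee_rot: [0.193, 0.981, -0.0, -0.0]
wrist_force: [0.1, -0.3, -1.3]
opening: 0.337
```

>>> arm_command(
  moves=[
    [[0, 0, -0.001, 0, 0], [0, 0, -0.002, 0, 0], [0, 0, -0.003, 0, 0], [0, 0, -0.003, 0, 0]],
  ],
)

```text
time: 7.45
tool_pos: [589.4, -246.9, 162.1]
ee_rot: [0.193, 0.981, -0.0, 0.001]
wrist_force: [-2.1, 0.1, 12.2]
opening: 0.335
```

>>> arm_command(
  moves=[
    [[0, 0, -0.001, 0, 0], [0, 0, -0.002, 0, 0], [0, 0, -0.002, 0, 0], [0, 0, -0.002, 0, 0]],
  ],
)

```text
time: 7.85
tool_pos: [589.7, -247.1, 161.9]
ee_rot: [0.193, 0.981, -0.0, 0.002]
wrist_force: [-5.2, 2.1, 22.9]
opening: 0.333
```

>>> arm_command(
  moves=[
    [[0, 0, 0.01, 0, 0], [0, 0, 0.03, 0, 0], [0, 0, 0.06, 0, 0], [0, 0, 0.085, 0, 0], [0.03, -0.01, 0.085, 0, 0], [0.062, -0.019, 0.085, 0, 0], [0.062, -0.019, 0.085, 0, 0], [0.062, -0.019, 0.085, 0, 0]],
  ],
)

```text
time: 8.65
tool_pos: [650.7, -265.3, 241.4]
ee_rot: [0.193, 0.981, 0.0, -0.002]
wrist_force: [-0.1, -0.4, -3.5]
opening: 0.336
```

```bash
python3 - <<'E'
from h import *
s=bot.state();print(s['tool_pos'],s['opening'],s['wrist_force']);W=wcam(s);snap('wrist','w5');snap('side','s5')
for z in (76,80,90):print(z,wproj(*W,[589,-247,z]),proj('side',[589,-247,z]))
a=cv2.imread('pics/w5.png');b=cv2.imread('pics/s5.png')
cv2.imwrite('pics/c6.png',np.hstack([cv2.resize(a[60:240,220:420],(400,360),interpolation=3),cv2.resize(b[240:330,340:440],(400,360),interpolation=3)]))
E
```

```text
[ 650.68656156 -265.30247822  241.35727666] 0.33592136297934366 [-0.10001514 -0.414628   -3.47661933]
76 [305.40976153 147.55324609] [400.56159596 284.05723158]
80 [305.27786155 147.71466767] [400.77646369 282.92829942]
90 [304.931263   148.13884127] [401.31899757 280.07778329]
```

View pics/c6.png

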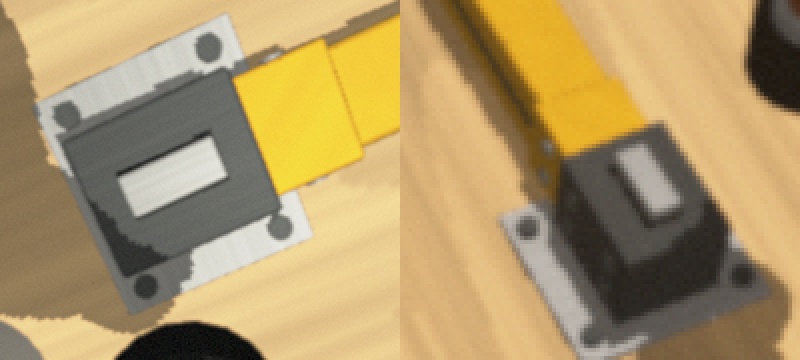

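>>> arm_command(
  moves=[
    [[-0.035, 0.015, 0, 0, 0], [-0.07, 0.03, 0, 0, 0], [-0.105, 0.045, 0, 0, 0], [-0.14, 0.06, 0, 0, 0], [-0.175, 0.075, 0, 0, 0], [-0.21, 0.09, 0, 0, 0], [-0.21, 0.09, -0.04, 0, 0], [-0.21, 0.09, -0.08, 0, 0], [-0.21, 0.09, -0.12, 0, 0], [-0.21, 0.09, -0.14, 0, 0], [-0.21, 0.09, -0.14, 0, 0], [-0.21, 0.09, -0.14, 0, 0]],
  ],
)

```text
time: 9.95
tool_pos: [440.8, -175.8, 104.1]
ee_rot: [0.193, 0.981, -0.0, 0.0]
wrist_force: [-0.7, -0.2, -3.8]
opening: 0.335
```

```bash
python3 - <<'E'
from h import *
s=bot.state();print(s['tool_pos'],s['opening'],s['wrist_force']);snap('side','s6')
b=cv2.imread('pics/s6.png')
cv2.imwrite('pics/c7.png',cv2.resize(b[210:330,250:410],(640,480),interpolation=3))
E
```

```text
[ 440.83723425 -175.79970923  104.06006936] 0.33536918858780784 [-0.68286034 -0.19984111 -3.78504922]
```

View pics/c7.png

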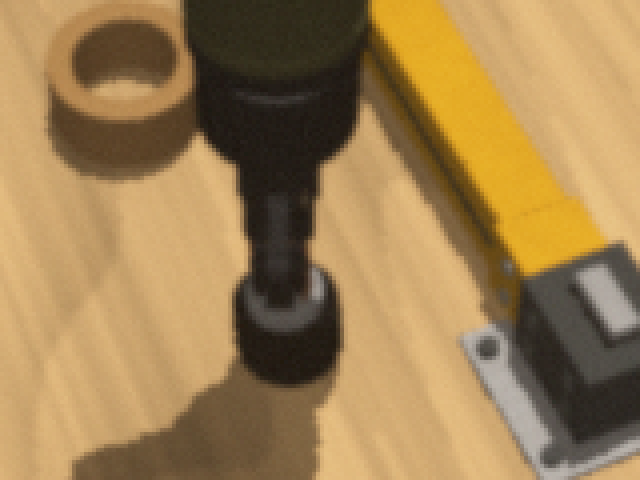

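The rammer hangs upright about 18 mm above the bench. I'll lower it slowly.

>>> arm_command(
  moves=[
    [[0, 0, -0.005, 0, 0], [0, 0, -0.01, 0, 0], [0, 0, -0.014, 0, 0], [0, 0, -0.016, 0, 0], [0, 0, -0.017, 0, 0], [0, 0, -0.018, 0, 0], [0, 0, -0.018, 0, 0]],
  ],
)

```text
time: 10.7
tool_pos: [442.3, -176.4, 86.8]
ee_rot: [0.193, 0.981, -0.0, 0.002]
wrist_force: [-1.5, -0.1, 13.0]
opening: 0.335
```

>>> arm_command(
  moves=[
    [[0, 0, 0.001, 0, 0], [0, 0, 0.002, 0, 0], [0, 0, 0.002, 0, 0]],
  ],
)

```text
time: 11.0
tool_pos: [440.8, -175.6, 87.2]
ee_rot: [0.193, 0.981, 0.0, -0.0]
wrist_force: [-0.3, 0.3, -4.8]
opening: 0.339
```

>>> arm_command(
  moves=[
    [[0, 0, -0.001, 0, 0], [0, 0, -0.001, 0, 0], [0, 0, -0.001, 0, 0.5], [0, 0, -0.001, 0, 0.7], [0, 0, -0.001, 0, 1], [0, 0, -0.001, 0, 1], [0, 0, -0.001, 0, 1], [0, 0, -0.001, 0, 1], [0, 0, -0.001, 0, 1]],
  ],
)

```text
time: 11.9
tool_pos: [440.9, -175.6, 86.2]
ee_rot: [0.193, 0.981, 0.0, -0.0]
wrist_force: [0.1, 0.6, -0.4]
opening: 1.0
```

```bash
python3 - <<'E'
from h import *
s=bot.state();print(s['tool_pos'],s['opening'],s['wrist_force']);snap('wrist','w8')
E
```

```text
[ 440.91849427 -175.6423764    86.22744968] 1.0002161860358931 [ 0.08074316  0.61637797 -0.43728184]
```

View pics/w8.png

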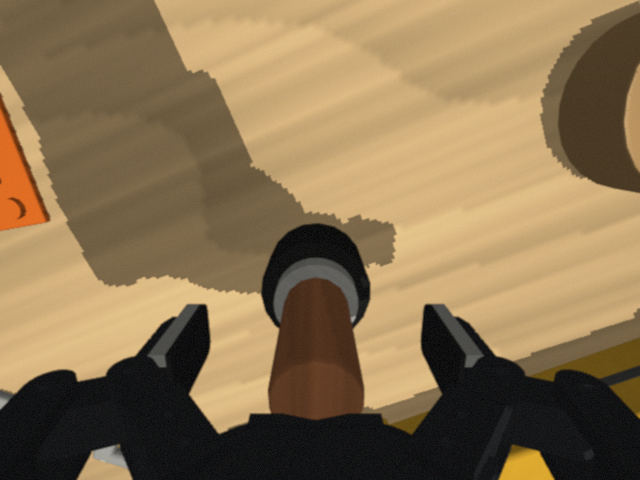

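The fingers are clear and the handle stands centred and upright at (316,350). Retreating straight up.

>>> arm_command(
  moves=[
    [[0, 0, 0.02, 0, 1], [0, 0, 0.05, 0, 1], [0, 0, 0.09, 0, 1], [0, 0, 0.13, 0, 1], [0, 0, 0.17, 0, 1], [-0.01, 0.04, 0.18, 0, 1], [0, 0.08, 0.18, 0, 1], [0, 0.12, 0.18, 0, 1], [0, 0.16, 0.18, 0, 1], [0, 0.2, 0.18, 0, 1], [0, 0.2, 0.18, 0, 1], [0, 0.2, 0.18, 0, 1]],
  ],
)

```text
time: 13.15
tool_pos: [440.7, 24.9, 266.2]
ee_rot: [0.192, 0.981, -0.0, -0.0]
wrist_force: [-0.8, -0.7, -0.4]
opening: 0.999
```

```bash
python3 - <<'E'
from h import *
s=bot.state();print(s['time'],s['tool_pos'],s['wrist_force']);snap('side','s9');snap('top','t9')
b=cv2.imread('pics/s9.png');t=cv2.imread('pics/t9.png')
cv2.imwrite('pics/c9.png',np.hstack([cv2.resize(b[180:360,270:450],(400,400),interpolation=3),cv2.resize(t[130:290,300:460],(400,400),interpolation=3)]))
E
```

```text
13.15 [440.74767806  24.92407104 266.24355777] [-0.83719076 -0.74969171 -0.35562274]
```

View pics/c9.png

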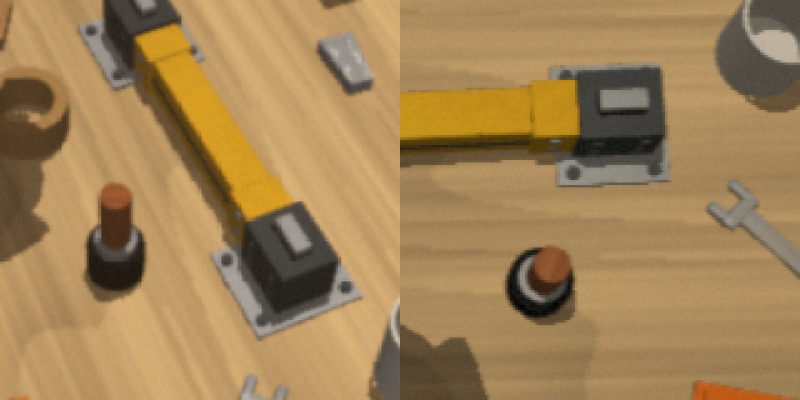

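The rammer stands upright and free, and the wedge is down level with its twin.

```bash
python3 -c "
from h import *
print(bot.finish_job())"
```

```text
the job is handed in; nothing more can be done
None
```

The proud wedge is home, and the rammer stands upright on the bench where it started, released. I handed the job in at about 13 s of the 51 s allowed.

- **Pressing the wedge:** I gripped the rammer by its handle and pressed the wedge straight down with the rubber face. It was one steady push rather than separate taps. The wedge slid at about 7 N, then stopped dead. The last 2 mm of commanded travel moved the tool only 0.2 mm, while the wrist reading rose to 23 N. The face was then about 76 mm above the bench, which is the home height.
- **Wedge check:** After lifting off, the side view put the wedge top within about 1–2 pixels of where a 76 mm height should appear. In the final pictures it looks level with its twin at the other end of the beam.
- **Rammer check:** In the final side and top pictures it stands upright and free, with the gripper open, well away from it and touching nothing.
- **Small disagreements:** The cameras differed by 1–2 mm on the wedge's position, so I aimed between the readings. No check failed.

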